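# Make up the espresso and the filter tasting kits

## Robot

A 7-joint arm with a two-finger parallel gripper is mounted at the origin on the work surface. World frame = base frame: x ahead of the robot, y to its left, z up, the work surface at z = 0. Lengths are in mm, angles in rad, forces in N, time in s.
With the tool pointing down it reaches from about 400 to 875 mm from the base axis. Payload 4.4 kg.
Tool frame: the origin (TCP) lies at the very end of the fingers, on their centre line; the grasp point (between the pads) lies 19 mm behind it; z points along the fingers, y is the line along which they close (so a half turn about z gives the same grasp; the last joint's range is limited). The gripper opens to 85 mm and grips with 20 to 120 N. Pads are 22 mm wide; open, the fingers measure 114 mm over their backs; the gripper's body (76 mm by 85 mm) begins 54 mm behind the grasp point. The pads swing forward as they close: fully open they stand 13 mm farther back than shut.
Start: joints at [-1.205, 0.628, 0.038, 1.517, -0.027, 0.996, -0.02], TCP at [272.008, 590.364, 231.313] pointing down, gripper open.
Joint ranges: [-3.06, 3.06], [-0.37, 2.12], [-1.25, 1.32], [0.18, 2.47], [-1.1, 4.24], [0.23, 1.98], [-2.94, 2.94]. Speed limits (rad/s): [2.57, 2.57, 3.14, 3.14, 3.14, 3.14, 3.14].

## Interface

Orientations are given as [roll, pitch, yaw] about the fixed x, y, z axes, in that order (R = Rz(yaw) Ry(pitch) Rx(roll)).
In Python, from cell import read_state, get_image, camera_params, finish_job gives the robot as it stands.
- The arm moves only by the tool arm_command, never from a script. Its argument "deltas" is a list of rows, each an object of numbers: "dx", "dy", "dz": the shift along the world's x, y, z in m; "yaw": the turn about the world's z in degrees; "jaw": the opening, from 0 (shut) to 1 (fully open). A call has 1 to 20 rows; each row is the pose to reach, as a shift and turn from the pose commanded when the call began; what a row does not reach only later rows make up. A row lasts 1/10 s, in which the tool goes at most 50 mm and 8.59 degrees, less where a joint would pass 70% of its speed; a pose out of reach is approached as far as the arm can. A call with a gripper value outside its range is refused whole. The fingers move at their own pace and stop on an object; the grip force is fixed at half the most. Time passes only in rows, so rows that repeat a pose let the fingers close. It gives the time, the measured TCP pose, the force, the opening and the grip force at its end, in the units of the state.
- read_state(): the state, without advancing time (a new reading comes with each control period).
- get_image(name): name is "scene" or "top"; returns (picture, depth): 420x560x3 uint8, red, green, blue; 420x560 float32, mm along the optical axis (not along the pixel's ray), 0 where there is no reading.
- camera_params(name): a dict with "camera_matrix" (3x3 intrinsics, pixels), "k1" (the pictures are not rectified: a ray, as slopes to the right and down, at radius r is drawn at 1 + k1 r^2 times it, then the intrinsics apply), "extrinsics" (4x4, takes a point from camera to world coordinates). Camera axes: x right, y down, z forward; pixel columns grow to the right and rows downward; lengths in mm; the calibration is good to about 2 mm. A picture is of the moment at which its call begins. camera_params takes no time and is no camera call.
- finish_job(): hands the job in; it is judged then, once.
The state is a dict: "clock": time; "qpos": joint angles; "qd": joint speeds; "tau": joint torques, N m; "eef_pos": TCP position; "tool_rot": TCP orientation; "force": force on the tool from outside, world axes, zero at the start; "torque": the same for the moment, N m; "width": finger opening in mm; "gripper_force": force on a finger pad.
Only numpy, scipy, OpenCV 4.12 (cv2) and the standard library are available. Lean on these libraries where they do the work, as an engineer would, in place of code of your own. Each camera call takes 0.05 s, during which the arm holds its last target. There are 200 camera calls.

## Task

Make up the two tasting kits. The walnut tray gets the blue cup on its cork disc, the red tin on its black square and the tamper on its brass ring; the white tray gets the white cup on its cork disc and the green tin on its black square, and its brass ring stays empty. Stand each thing upright and centred on its mark, set it down gently without dropping it, and leave the yellow tin and the filter basket where they are.

Things in the scene. Friction and masses are not known exactly. Their poses are not given: they have to be found in the camera images.
- blue_cup: Blue handleless tasting cup, open at the top, 60 mm tall, outside diameter 44 mm at the foot, 56 mm at 18 mm up and 60 mm at the rim, wall 4 mm, about 150 g; easily gripped across its outside at mid-height. Origin: centre of its underside; z up; round, so its yaw does not matter.
- white_cup: White handleless tasting cup, open at the top, 60 mm tall, outside diameter 44 mm at the foot, 56 mm at 18 mm up and 60 mm at the rim, wall 4 mm, about 150 g; easily gripped across its outside at mid-height. Origin: centre of its underside; z up; round, so its yaw does not matter.
- red_tin: Red sample tin, a plain upright cylinder 52 mm in diameter and 65 mm tall with a closed flat red top, a paper band round its middle, about 120 g. Origin: centre of its underside; z up; round, so its yaw does not matter.
- green_tin: Green sample tin, a plain upright cylinder 52 mm in diameter and 65 mm tall with a closed flat green top, a paper band round its middle, about 120 g. Origin: centre of its underside; z up; round, so its yaw does not matter.
- tamper: Coffee tamper standing on its foot: a steel disc foot 56 mm in diameter and 14 mm tall, a thin steel neck (20 mm), and a black handle 32 mm in diameter with straight sides from 42 to 80 mm up; 85 mm tall, about 300 g; grip the handle 60 mm up. Origin: centre of its underside; z up; round, so its yaw does not matter.
- walnut_tray: Dark walnut tray, fixed, 280 mm along its x, 150 mm along its y, floor 10 mm above the counter, rim 7 mm wide and 15 mm high. Origin: under its centre, at counter height; z up. Flush marks on its middle line (y = 0): cork disc (72 mm across) at x = -85, black square (60 mm) at 0, brass ring (64 mm) at +85 mm. Left or right of the stock, cork end nearest the robot.
- white_tray: White tray, fixed, 280 mm along its x, 150 mm along its y, floor 10 mm above the counter, rim 7 mm wide and 15 mm high. Origin: under its centre, at counter height; z up. Flush marks on its middle line (y = 0): cork disc (72 mm across) at x = -85, black square (60 mm) at 0, brass ring (64 mm) at +85 mm. Left or right of the stock, brass ring end nearest the robot.
- yellow_tin: Yellow sample tin, a plain upright cylinder 52 mm in diameter and 65 mm tall with a closed flat yellow top, a paper band round its middle, about 120 g. Not needed: it stays where it stands. Origin: centre of its underside; z up; round, so its yaw does not matter.
- filter_basket: Bare steel filter basket, an open shallow cup 28 mm tall, 54 mm in diameter at the foot and 66 mm at its rim, loose, about 80 g. Not needed: it stays where it stands. Origin: centre of its underside; z up; round, so its yaw does not matter.
Not all that is in view belongs to the job. Leave any orange or pink look-alike of the filter_basket alone.

How it is judged (in metres and radians):
At the end, for the whole second after the job is handed in: Blue cup, red tin, tamper on walnut tray's cork, square, ring; white cup, green tin on white tray's cork, square: each within 12 mm along both tray axes, standing on the tray floor, upright within 0.1 rad, released, at rest; yellow tin and basket upright, within 30 mm of their start (x of blue_cup in the frame of walnut_tray between -0.097 and -0.073 m and y of blue_cup in the frame of walnut_tray between -0.012 and 0.012 m and z of blue_cup in the frame of walnut_tray between 0.006 and 0.014 m and angle between each of blue_cup, red_tin, tamper, white_cup, green_tin, yellow_tin, filter_basket's own z axis and vertical below 0.1 rad and linear speed of each of blue_cup, red_tin, tamper, white_cup, green_tin below 0.02 m/s and angular speed of each of blue_cup, red_tin, tamper, white_cup, green_tin below 0.2 rad/s and x of red_tin in the frame of walnut_tray between -0.012 and 0.012 m and y of red_tin in the frame of walnut_tray between -0.012 and 0.012 m and z of red_tin in the frame of walnut_tray between 0.006 and 0.014 m and x of tamper in the frame of walnut_tray between 0.073 and 0.097 m and y of tamper in the frame of walnut_tray between -0.012 and 0.012 m and z of tamper in the frame of walnut_tray between 0.006 and 0.014 m and x of white_cup in the frame of white_tray between -0.097 and -0.073 m and y of white_cup in the frame of white_tray between -0.012 and 0.012 m and z of white_cup in the frame of white_tray between 0.006 and 0.014 m and x of green_tin in the frame of white_tray between -0.012 and 0.012 m and y of green_tin in the frame of white_tray between -0.012 and 0.012 m and z of green_tin in the frame of white_tray between 0.006 and 0.014 m and distance of each of yellow_tin, filter_basket from where it was at the start of the episode below 0.03 m); the robot touches nothing.
It fails at once if a cup, tin or the tamper is dropped or thrown (faster than 0.6 m/s while no finger touches it) ((contact force between blue_cup and the fingers below 0.02 N and linear speed of blue_cup above 0.6 m/s) or (contact force between red_tin and the fingers below 0.02 N and linear speed of red_tin above 0.6 m/s) or (contact force between tamper and the fingers below 0.02 N and linear speed of tamper above 0.6 m/s) or (contact force between white_cup and the fingers below 0.02 N and linear speed of white_cup above 0.6 m/s) or (contact force between green_tin and the fingers below 0.02 N and linear speed of green_tin above 0.6 m/s)).
It fails at once if the yellow tin is pushed more than 30 mm from its place (distance of yellow_tin from where it was at the start of the episode above 0.03 m).
It fails at once if the filter basket is pushed more than 30 mm from its place (distance of filter_basket from where it was at the start of the episode above 0.03 m).
It also fails if it takes over 120 s, if anything falls off the work surface, if the arm or the gripper's body presses on something with over 40 N, if the wrist force passes 120 N, or if a joint passes its speed limit or range.

## Working session

There is one attempt and no reset: what is moved stays moved. The work goes in short steps, Python scripts to look and compute and a tool call to move; the robot and the scene stay as the last step left them, time stands still between calls to the robot, and variables do not carry over. Pictures are saved under pics/ and viewed, at most 14 in all, crops included, and the job is handed in when it is done.

Besides the shell and the picture viewer there is one more tool, called after "Emit:" as name([rows], argument=value, ...), one row to a line, values as JSON. arm_command: Moves the arm, as the interface text tells. Its arguments: {"type":"object","properties":{"deltas":{"type":"array"}},"required":["deltas"]}

```bash
mkdir -p pics; cat > h.py <<'E'
import numpy as np, cv2
from cell import *
def snap(cam,name):
    im,d=get_image(cam); cv2.imwrite(f'pics/{name}.png',im[:,:,::-1]); np.savez(f'pics/{name}.npz',d=d,im=im); return im,d
def ray(cam,u,v):
    p=camera_params(cam); K=np.array(p['camera_matrix'],float)
    n=cv2.undistortPoints(np.array([[[u,v]]],float),K,np.array([p['k1'],0,0,0,0.]))[0,0]  # cv2 model: same radial form
    T=np.array(p['extrinsics']); return T, np.array([n[0],n[1],1.])
def at_z(cam,u,v,z):
    T,n=ray(cam,u,v); d=T[:3,:3]@n; o=T[:3,3]; return o+d*(z-o[2])/d[2]
def at_d(cam,u,v,dep):
    T,n=ray(cam,u,v); return T[:3,:3]@(n*dep)+T[:3,3]
E
python3 - <<'E'
from h import *
for c in('scene','top'):
    snap(c,c+'0'); p=camera_params(c); print(c,p['k1'],np.round(p['camera_matrix'],1).tolist(),np.round(p['extrinsics'],3).tolist())
print(read_state())
E
```

```text
scene -0.1067848508421496 [[415.8, 0.0, 278.9], [0.0, 415.8, 203.9], [0.0, 0.0, 1.0]] [[0.597, 0.512, -0.618, 1133.601], [0.802, -0.396, 0.446, -433.193], [-0.017, -0.762, -0.647, 660.044], [0.0, 0.0, 0.0, 1.0]]
top -0.12968220409401507 [[447.8, 0.0, 279.4], [0.0, 447.8, 202.7], [0.0, 0.0, 1.0]] [[0.023, -0.98, 0.199, 336.966], [-0.999, -0.028, -0.02, 18.485], [0.025, -0.198, -0.98, 1032.148], [0.0, 0.0, 0.0, 1.0]]
{'clock': 0.1, 'qpos': array([-1.20477446,  0.62923439,  0.03848854,  1.51827499, -0.0270314 ,
        0.9962931 , -0.02000047]), 'qd': array([-0.00113313, -0.00245094, -0.00010675, -0.00462105, -0.00122316,
        0.00193865, -0.00090762]), 'tau': array([ 2.63740643e-03, -5.64539909e+01,  1.23054519e+00, -1.93976086e+01,
        1.13716285e-02,  5.51373028e-03, -1.43243470e-07]), 'eef_pos': array([271.79502338, 589.83088332, 230.49207112]), 'tool_rot': array([-3.13990195e+00,  1.55093000e-05,  2.70971768e+00]), 'force': array([ 0.10401177, -0.02411326,  0.0568723 ]), 'torque': array([ 0.01217262, -0.00548331,  0.00970913]), 'gripper_force': 0.0, 'width': 85.12078254208127}
```

View pics/top0.png

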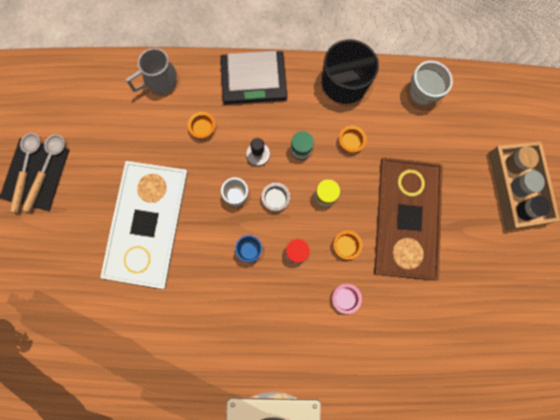

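View pics/scene0.png

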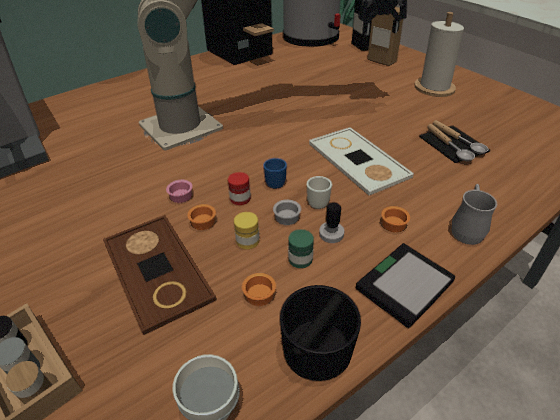

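The top view shows the walnut tray on the right, with cork at (408,253), square (410,217) and ring (411,183). The white tray is on the left, with cork (152,188), square (144,223) and ring (137,260).

Candidates:
- Round white or steel: (235,193) and (276,198). The scene view makes the first the tall white cup and the second the shallow steel basket. The grey-white bowl at (431,83) is too big.
- Blue cup (249,249).
- Red tin (298,251).
- Green tin (302,145).
- Yellow tin (328,191).
- Tamper (258,150).
- Orange look-alikes: (202,126), (352,139), (347,245). Pink look-alike: (347,299).

Next is a close crop to check.

```bash
python3 - <<'E'
import cv2
im=cv2.imread('pics/top0.png')
cv2.imwrite('pics/c1.png',cv2.resize(im[115:285,215:365],None,fx=3.5,fy=3.5,interpolation=cv2.INTER_CUBIC))
a=cv2.resize(im[150:295,95:195],None,fx=4,fy=4,interpolation=cv2.INTER_CUBIC);b=cv2.resize(im[150:295,365:450],None,fx=4,fy=4,interpolation=cv2.INTER_CUBIC)
cv2.imwrite('pics/c2.png',cv2.hconcat([a,b]))
E
```

```text
(no output)
```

View pics/c1.png

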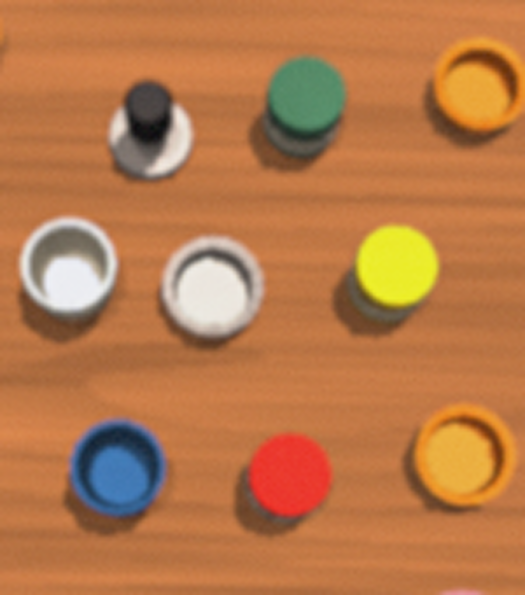

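View pics/c2.png

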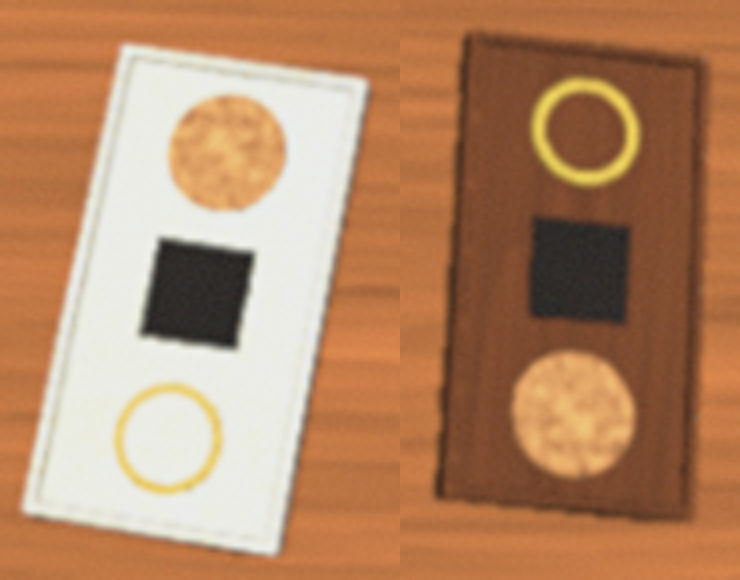

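The crops show the tall white cup at crop (69,266), the shallow steel basket at (213,288), and the tin tops, tamper and blue cup as described. All six marks are readable. Now I turn these into positions and check heights with the depth image.

```bash
cat > m.py <<'E'
from h import *
d=np.load('pics/top0.npz')['d']
def f(n,x,y,s,ox,oy,z):
    u=ox+(x+.5)/s-.5; v=oy+(y+.5)/s-.5
    dep=np.median(d[int(round(v))-1:int(round(v))+2,int(round(u))-1:int(round(u))+2])
    P=at_z('top',u,v,z); print(f'{n:12s}',np.round([u,v],1),P.round(1),'r',round(np.hypot(*P[:2])),'depthpt',at_d('top',u,v,dep).round(1)); return P
for n,x,y,z in [('tamperTop',149,103,85),('tamperFoot',150,137,14),('green',307,96,65),('white cup',69,266,60),('basket',213,288,28),('yellow',397,267,65),('blue',118,468,60),('red',290,476,65),('orange1',463,455,28),('orange2',479,85,28)]:
    f(n,x,y,3.5,215,115,z)
W=[f(n,x,y,4,95,150,10) for n,x,y in [('w cork',228,153),('w sq',198,293),('w ring',168,438)]]
K=[f(n,x,y,4,265,150,10) for n,x,y in [('k cork',574,413),('k sq',580,271),('k ring',586,132)]]
for n,M in(('white',W),('walnut',K)):
    a=M[2]-M[0]; print(n,'cork-ring',np.linalg.norm(a).round(1),'mid-sq',((M[0]+M[2])/2-M[1]).round(1),'yaw',np.degrees(np.arctan2(a[1],a[0])).round(1))
E
python3 m.py
```

```text
tamperTop    [257.2 144.1] [660.5  51.2  85. ] r 662 depthpt [660.5  51.2  85. ]
tamperFoot   [257.5 153.8] [660.5  52.2  14. ] r 663 depthpt [647.7  50.8  54.2]
green        [302.4 142.1] [675.4 -50.5  65. ] r 677 depthpt [675.3 -50.5  65.3]
white cup    [234.4 190.6] [558.7  99.2  60. ] r 567 depthpt [570.8 103.6   6.9]
basket       [275.5 196.9] [554.   7.  28.] r 554 depthpt [559.    6.7   4.7]
yellow       [328.1 190.9] [ 563.  -109.2   65. ] r 574 depthpt [ 562.9 -109.2   65.6]
blue         [248.4 248.4] [431.2  63.4  60. ] r 436 depthpt [436.5  65.9   5.2]
red          [297.5 250.6] [428.5 -43.1  65. ] r 431 depthpt [428.4 -43.1  66.3]
orange1      [346.9 244.6] [ 448.2 -157.4   28. ] r 475 depthpt [ 451.1 -162.     1.8]
orange2      [351.5 138.9] [ 700.5 -170.4   28. ] r 721 depthpt [ 709.4 -175.     3.5]
w cork       [151.6 187.9] [571.4 298.9  10. ] r 645 depthpt [571.3 298.8  10.4]
w sq         [144.1 222.9] [487.7 309.9  10. ] r 578 depthpt [487.6 309.5  11.2]
w ring       [136.6 259.1] [403.4 320.9  10. ] r 515 depthpt [403.3 320.4  11.8]
k cork       [408.1 252.9] [ 433.9 -304.5   10. ] r 530 depthpt [ 434.  -304.6    9.9]
k sq         [409.6 217.4] [ 517.8 -310.6   10. ] r 604 depthpt [ 518.  -311.     8.7]
k ring       [411.1 182.6] [ 602.4 -317.3   10. ] r 681 depthpt [ 602.2 -317.1   10.8]
white cork-ring 169.5 mid-sq [-0.3  0.   0. ] yaw 172.5
walnut cork-ring 169.0 mid-sq [ 0.4 -0.3  0. ] yaw -4.4
```

Heights and mark spacings agree (169–169.5 mm against 170). I start with the white cup and close at yaw 140°, which keeps the fingers clear of the basket.

Emit:
arm_command([
  {"dx": 0.01,"dy": -0.02,"dz": -0.005,"yaw": -3},
  {"dx": 0.03,"dy": -0.055,"dz": -0.01,"yaw": -7},
  {"dx": 0.052,"dy": -0.09,"dz": -0.015,"yaw": -11},
  {"dx": 0.074,"dy": -0.128,"dz": -0.02,"yaw": -15},
  {"dx": 0.096,"dy": -0.166,"dz": -0.03,"yaw": -15},
  {"dx": 0.118,"dy": -0.204,"dz": -0.03,"yaw": -15},
  {"dx": 0.14,"dy": -0.242,"dz": -0.03,"yaw": -15},
  {"dx": 0.162,"dy": -0.28,"dz": -0.03,"yaw": -15},
  {"dx": 0.184,"dy": -0.318,"dz": -0.03,"yaw": -15},
  {"dx": 0.206,"dy": -0.356,"dz": -0.03,"yaw": -15},
  {"dx": 0.228,"dy": -0.392,"dz": -0.03,"yaw": -15},
  {"dx": 0.25,"dy": -0.428,"dz": -0.03,"yaw": -15},
  {"dx": 0.27,"dy": -0.46,"dz": -0.03,"yaw": -15},
  {"dx": 0.282,"dy": -0.482,"dz": -0.03,"yaw": -15},
  {"dx": 0.287,"dy": -0.491,"dz": -0.03,"yaw": -15},
  {"dx": 0.287,"dy": -0.491,"dz": -0.03,"yaw": -15},
  {"dx": 0.287,"dy": -0.491,"dz": -0.03,"yaw": -15},
  {"dx": 0.287,"dy": -0.491,"dz": -0.03,"yaw": -15},
])

```text
invalid input at $.deltas[0]: expected keys dx, dy, dz, yaw, jaw
```

Emit:
arm_command([
  {"dx": 0.01,"dy": -0.02,"dz": -0.005,"yaw": -3,"jaw": 1},
  {"dx": 0.03,"dy": -0.055,"dz": -0.01,"yaw": -7,"jaw": 1},
  {"dx": 0.052,"dy": -0.09,"dz": -0.015,"yaw": -11,"jaw": 1},
  {"dx": 0.074,"dy": -0.128,"dz": -0.02,"yaw": -15,"jaw": 1},
  {"dx": 0.096,"dy": -0.166,"dz": -0.03,"yaw": -15,"jaw": 1},
  {"dx": 0.118,"dy": -0.204,"dz": -0.03,"yaw": -15,"jaw": 1},
  {"dx": 0.14,"dy": -0.242,"dz": -0.03,"yaw": -15,"jaw": 1},
  {"dx": 0.162,"dy": -0.28,"dz": -0.03,"yaw": -15,"jaw": 1},
  {"dx": 0.184,"dy": -0.318,"dz": -0.03,"yaw": -15,"jaw": 1},
  {"dx": 0.206,"dy": -0.356,"dz": -0.03,"yaw": -15,"jaw": 1},
  {"dx": 0.228,"dy": -0.392,"dz": -0.03,"yaw": -15,"jaw": 1},
  {"dx": 0.25,"dy": -0.428,"dz": -0.03,"yaw": -15,"jaw": 1},
  {"dx": 0.27,"dy": -0.46,"dz": -0.03,"yaw": -15,"jaw": 1},
  {"dx": 0.282,"dy": -0.482,"dz": -0.03,"yaw": -15,"jaw": 1},
  {"dx": 0.287,"dy": -0.491,"dz": -0.03,"yaw": -15,"jaw": 1},
  {"dx": 0.287,"dy": -0.491,"dz": -0.03,"yaw": -15,"jaw": 1},
  {"dx": 0.287,"dy": -0.491,"dz": -0.03,"yaw": -15,"jaw": 1},
])

```text
clock: 1.8
eef_pos: [558.1, 101.2, 201.0]
tool_rot: [3.142, -0.002, 2.45]
force: [-0.5, 0.8, -0.2]
width: 85.3
gripper_force: 0.0
```

Emit:
arm_command([
  {"dx": 0.001,"dy": -0.002,"dz": -0.03,"yaw": 0,"jaw": 1},
  {"dx": 0.001,"dy": -0.002,"dz": -0.07,"yaw": 0,"jaw": 1},
  {"dx": 0.001,"dy": -0.002,"dz": -0.1,"yaw": 0,"jaw": 1},
  {"dx": 0.001,"dy": -0.002,"dz": -0.13,"yaw": 0,"jaw": 1},
  {"dx": 0.001,"dy": -0.002,"dz": -0.155,"yaw": 0,"jaw": 1},
  {"dx": 0.001,"dy": -0.002,"dz": -0.175,"yaw": 0,"jaw": 1},
  {"dx": 0.001,"dy": -0.002,"dz": -0.185,"yaw": 0,"jaw": 1},
  {"dx": 0.001,"dy": -0.002,"dz": -0.185,"yaw": 0,"jaw": 1},
  {"dx": 0.001,"dy": -0.002,"dz": -0.185,"yaw": 0,"jaw": 1},
])

```text
clock: 2.7
eef_pos: [560.2, 98.4, 17.0]
tool_rot: [3.141, 0.0, 2.449]
force: [0.5, -0.2, -0.0]
width: 85.4
gripper_force: 0.0
```

Emit:
arm_command([
  {"dx": 0,"dy": 0,"dz": 0,"yaw": 0,"jaw": 0.7},
  {"dx": 0,"dy": 0,"dz": 0,"yaw": 0,"jaw": 0.6},
  {"dx": 0,"dy": 0,"dz": 0,"yaw": 0,"jaw": 0.4},
  {"dx": 0,"dy": 0,"dz": 0,"yaw": 0,"jaw": 0},
  {"dx": 0,"dy": 0,"dz": 0,"yaw": 0,"jaw": 0},
  {"dx": 0,"dy": 0,"dz": 0,"yaw": 0,"jaw": 0},
  {"dx": 0,"dy": 0,"dz": 0,"yaw": 0,"jaw": 0},
  {"dx": 0,"dy": 0,"dz": 0,"yaw": 0,"jaw": 0},
])

```text
clock: 3.5
eef_pos: [560.8, 97.6, 17.7]
tool_rot: [3.14, 0.001, 2.448]
force: [-0.5, 1.2, 5.6]
width: 57.4
gripper_force: 62.7
```

Emit:
arm_command([
  {"dx": 0,"dy": 0,"dz": 0.01,"yaw": 0,"jaw": 0},
  {"dx": 0,"dy": 0,"dz": 0.03,"yaw": 0,"jaw": 0},
  {"dx": 0,"dy": 0,"dz": 0.06,"yaw": 0,"jaw": 0},
  {"dx": 0,"dy": 0.005,"dz": 0.09,"yaw": 0,"jaw": 0},
  {"dx": 0,"dy": 0.02,"dz": 0.11,"yaw": 0,"jaw": 0},
  {"dx": 0.002,"dy": 0.045,"dz": 0.12,"yaw": 0,"jaw": 0},
  {"dx": 0.004,"dy": 0.075,"dz": 0.12,"yaw": 0,"jaw": 0},
  {"dx": 0.006,"dy": 0.105,"dz": 0.12,"yaw": 0,"jaw": 0},
  {"dx": 0.008,"dy": 0.135,"dz": 0.12,"yaw": 0,"jaw": 0},
  {"dx": 0.01,"dy": 0.165,"dz": 0.12,"yaw": 0,"jaw": 0},
  {"dx": 0.011,"dy": 0.185,"dz": 0.11,"yaw": 0,"jaw": 0},
  {"dx": 0.011,"dy": 0.197,"dz": 0.09,"yaw": 0,"jaw": 0},
  {"dx": 0.011,"dy": 0.201,"dz": 0.065,"yaw": 0,"jaw": 0},
  {"dx": 0.011,"dy": 0.201,"dz": 0.045,"yaw": 0,"jaw": 0},
  {"dx": 0.011,"dy": 0.201,"dz": 0.03,"yaw": 0,"jaw": 0},
  {"dx": 0.011,"dy": 0.201,"dz": 0.03,"yaw": 0,"jaw": 0},
  {"dx": 0.011,"dy": 0.201,"dz": 0.03,"yaw": 0,"jaw": 0},
])

```text
clock: 5.2
eef_pos: [571.3, 297.8, 46.4]
tool_rot: [-3.141, 0.0, 2.447]
force: [0.2, 0.2, -2.2]
width: 56.9
gripper_force: 64.3
```

Emit:
arm_command([
  {"dx": 0,"dy": 0.001,"dz": -0.006,"yaw": 0,"jaw": 0},
  {"dx": 0,"dy": 0.001,"dz": -0.011,"yaw": 0,"jaw": 0},
  {"dx": 0,"dy": 0.001,"dz": -0.014,"yaw": 0,"jaw": 0},
  {"dx": 0,"dy": 0.001,"dz": -0.016,"yaw": 0,"jaw": 0},
  {"dx": 0,"dy": 0.001,"dz": -0.018,"yaw": 0,"jaw": 0},
  {"dx": 0,"dy": 0.001,"dz": -0.019,"yaw": 0,"jaw": 0},
  {"dx": 0,"dy": 0.001,"dz": -0.019,"yaw": 0,"jaw": 0},
])

```text
clock: 5.9
eef_pos: [571.0, 299.3, 27.7]
tool_rot: [3.142, -0.0, 2.448]
force: [-0.9, -0.5, 1.6]
width: 57.1
gripper_force: 64.3
```

Emit:
arm_command([
  {"dx": 0,"dy": 0,"dz": 0,"yaw": 0,"jaw": 0.7},
  {"dx": 0,"dy": 0,"dz": 0,"yaw": 0,"jaw": 0.8},
  {"dx": 0,"dy": 0,"dz": 0,"yaw": 0,"jaw": 1},
  {"dx": 0,"dy": 0,"dz": 0,"yaw": 0,"jaw": 1},
  {"dx": 0,"dy": 0,"dz": 0,"yaw": 0,"jaw": 1},
  {"dx": 0,"dy": 0,"dz": 0.015,"yaw": 0,"jaw": 1},
  {"dx": 0,"dy": 0,"dz": 0.04,"yaw": 0,"jaw": 1},
  {"dx": 0,"dy": 0,"dz": 0.08,"yaw": 0,"jaw": 1},
  {"dx": 0,"dy": 0,"dz": 0.12,"yaw": 0,"jaw": 1},
  {"dx": 0.01,"dy": -0.03,"dz": 0.14,"yaw": 4,"jaw": 1},
  {"dx": 0.02,"dy": -0.07,"dz": 0.14,"yaw": 9,"jaw": 1},
  {"dx": 0.035,"dy": -0.11,"dz": 0.14,"yaw": 14,"jaw": 1},
  {"dx": 0.05,"dy": -0.155,"dz": 0.14,"yaw": 19,"jaw": 1},
  {"dx": 0.065,"dy": -0.2,"dz": 0.14,"yaw": 24,"jaw": 1},
  {"dx": 0.078,"dy": -0.245,"dz": 0.14,"yaw": 29,"jaw": 1},
  {"dx": 0.09,"dy": -0.29,"dz": 0.14,"yaw": 32,"jaw": 1},
  {"dx": 0.1,"dy": -0.33,"dz": 0.14,"yaw": 32,"jaw": 1},
  {"dx": 0.104,"dy": -0.35,"dz": 0.14,"yaw": 32,"jaw": 1},
  {"dx": 0.104,"dy": -0.35,"dz": 0.14,"yaw": 32,"jaw": 1},
  {"dx": 0.104,"dy": -0.35,"dz": 0.14,"yaw": 32,"jaw": 1},
])

```text
clock: 7.9
eef_pos: [674.8, -49.0, 167.8]
tool_rot: [3.14, -0.0, 3.007]
force: [0.1, 0.7, 0.1]
width: 85.3
gripper_force: 0.0
```

```bash
python3 - <<'E'
from h import *
im,_=snap('top','t1'); cv2.imwrite('pics/t1c.png',cv2.resize(im[100:300,90:390,::-1],None,fx=2.5,fy=2.5,interpolation=cv2.INTER_CUBIC))
s=read_state();print(s['eef_pos'],s['tool_rot'])
E
```

```text
[674.7944034  -47.63119528 167.69939954] [ 3.13940271e+00 -3.96782949e-04  3.00901140e+00]
```

View pics/t1c.png

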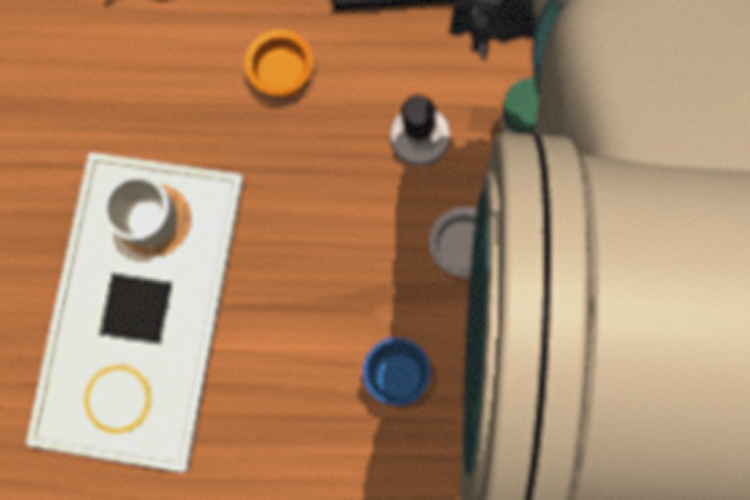

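The white cup stands on the cork, with its rim at crop (141,213). I measure that while descending on the green tin.

```bash
python3 - <<'E'
from h import *
P=at_z('top',90+141.5/2.5-.5,100+213.5/2.5-.5,70);print(P)
c=np.array([487.7,309.9]);a=np.radians(172.5);d=P[:2]-c
print('tray frame',d@[np.cos(a),np.sin(a)],d@[-np.sin(a),np.cos(a)])
E
```

```text
[564.09938383 295.4096314   70.        ]
tray frame -77.63714915265665 4.394280828971489
```

Emit:
arm_command([
  {"dx": 0.0,"dy": -0.002,"dz": -0.03,"yaw": 0,"jaw": 1},
  {"dx": 0.0,"dy": -0.002,"dz": -0.06,"yaw": 0,"jaw": 1},
  {"dx": 0.0,"dy": -0.002,"dz": -0.09,"yaw": 0,"jaw": 1},
  {"dx": 0.0,"dy": -0.002,"dz": -0.115,"yaw": 0,"jaw": 1},
  {"dx": 0.0,"dy": -0.002,"dz": -0.135,"yaw": 0,"jaw": 1},
  {"dx": 0.0,"dy": -0.002,"dz": -0.145,"yaw": 0,"jaw": 1},
  {"dx": 0.0,"dy": -0.002,"dz": -0.145,"yaw": 0,"jaw": 1},
  {"dx": 0.0,"dy": -0.002,"dz": -0.145,"yaw": 0,"jaw": 1},
])

```text
clock: 8.75
eef_pos: [675.7, -51.4, 23.2]
tool_rot: [3.141, 0.001, 3.008]
force: [0.3, -0.2, 0.4]
width: 85.4
gripper_force: 0.0
```

Emit:
arm_command([
  {"dx": 0,"dy": 0,"dz": 0,"yaw": 0,"jaw": 0.7},
  {"dx": 0,"dy": 0,"dz": 0,"yaw": 0,"jaw": 0.5},
  {"dx": 0,"dy": 0,"dz": 0,"yaw": 0,"jaw": 0.3},
  {"dx": 0,"dy": 0,"dz": 0,"yaw": 0,"jaw": 0},
  {"dx": 0,"dy": 0,"dz": 0,"yaw": 0,"jaw": 0},
  {"dx": 0,"dy": 0,"dz": 0,"yaw": 0,"jaw": 0},
  {"dx": 0,"dy": 0,"dz": 0,"yaw": 0,"jaw": 0},
  {"dx": 0,"dy": 0,"dz": 0,"yaw": 0,"jaw": 0},
])

```text
clock: 9.55
eef_pos: [676.1, -52.6, 23.9]
tool_rot: [3.141, 0.002, 3.006]
force: [-0.4, 0.9, 5.7]
width: 51.2
gripper_force: 62.7
```

```bash
python3 - <<'E'
from h import *
z=np.load('pics/t1.npz');d=z['d']
pts=[at_d('top',u,v,d[v,u]) for u in range(125,170) for v in range(165,210) if d[v,u]>0]
p=np.array(pts);r=p[(p[:,2]>60)];print(len(r),r[:,2].max(),r[:,:2].min(0),r[:,:2].max(0),r[:,:2].mean(0))
(cx,cy),rad=cv2.minEnclosingCircle(r[:,:2].astype(np.float32));print(cx,cy,rad)
E
```

```text
212 73.88624118209657 [540.60631695 271.49142234] [599.22157302 330.88925617] [570.26276779 302.07090149]
570.0831298828125 301.20458984375 29.7442626953125
```

Emit:
arm_command([
  {"dx": 0,"dy": 0,"dz": 0.01,"yaw": 0,"jaw": 0},
  {"dx": 0,"dy": 0,"dz": 0.035,"yaw": 0,"jaw": 0},
  {"dx": 0,"dy": 0,"dz": 0.07,"yaw": 0,"jaw": 0},
  {"dx": 0,"dy": 0,"dz": 0.105,"yaw": 0,"jaw": 0},
  {"dx": -0.005,"dy": 0.01,"dz": 0.125,"yaw": 0,"jaw": 0},
  {"dx": -0.015,"dy": 0.03,"dz": 0.13,"yaw": 0,"jaw": 0},
  {"dx": -0.031,"dy": 0.06,"dz": 0.13,"yaw": 0,"jaw": 0},
  {"dx": -0.049,"dy": 0.095,"dz": 0.13,"yaw": 0,"jaw": 0},
  {"dx": -0.067,"dy": 0.13,"dz": 0.13,"yaw": 0,"jaw": 0},
  {"dx": -0.085,"dy": 0.165,"dz": 0.13,"yaw": 0,"jaw": 0},
  {"dx": -0.104,"dy": 0.2,"dz": 0.13,"yaw": 0,"jaw": 0},
  {"dx": -0.122,"dy": 0.235,"dz": 0.13,"yaw": 0,"jaw": 0},
  {"dx": -0.14,"dy": 0.27,"dz": 0.13,"yaw": 0,"jaw": 0},
  {"dx": -0.158,"dy": 0.305,"dz": 0.13,"yaw": 0,"jaw": 0},
  {"dx": -0.173,"dy": 0.335,"dz": 0.13,"yaw": 0,"jaw": 0},
  {"dx": -0.184,"dy": 0.355,"dz": 0.13,"yaw": 0,"jaw": 0},
  {"dx": -0.188,"dy": 0.362,"dz": 0.12,"yaw": 0,"jaw": 0},
  {"dx": -0.188,"dy": 0.362,"dz": 0.1,"yaw": 0,"jaw": 0},
  {"dx": -0.188,"dy": 0.362,"dz": 0.09,"yaw": 0,"jaw": 0},
  {"dx": -0.188,"dy": 0.362,"dz": 0.09,"yaw": 0,"jaw": 0},
])

```text
clock: 11.55
eef_pos: [486.5, 307.1, 110.5]
tool_rot: [-3.138, -0.002, 3.005]
force: [-0.2, -0.7, -0.0]
width: 51.0
gripper_force: 62.5
```

Emit:
arm_command([
  {"dx": 0.001,"dy": 0.002,"dz": -0.015,"yaw": 0,"jaw": 0},
  {"dx": 0.001,"dy": 0.002,"dz": -0.035,"yaw": 0,"jaw": 0},
  {"dx": 0.001,"dy": 0.002,"dz": -0.05,"yaw": 0,"jaw": 0},
  {"dx": 0.001,"dy": 0.002,"dz": -0.06,"yaw": 0,"jaw": 0},
  {"dx": 0.001,"dy": 0.002,"dz": -0.066,"yaw": 0,"jaw": 0},
  {"dx": 0.001,"dy": 0.002,"dz": -0.07,"yaw": 0,"jaw": 0},
  {"dx": 0.001,"dy": 0.002,"dz": -0.073,"yaw": 0,"jaw": 0},
  {"dx": 0.001,"dy": 0.002,"dz": -0.075,"yaw": 0,"jaw": 0},
  {"dx": 0.001,"dy": 0.002,"dz": -0.076,"yaw": 0,"jaw": 0},
  {"dx": 0.001,"dy": 0.002,"dz": -0.076,"yaw": 0,"jaw": 0},
])

```text
clock: 12.55
eef_pos: [488.1, 311.5, 36.5]
tool_rot: [3.141, 0.0, 3.007]
force: [-1.3, 0.3, -1.0]
width: 50.6
gripper_force: 62.5
```

Emit:
arm_command([
  {"dx": 0,"dy": -0.001,"dz": -0.001,"yaw": 0,"jaw": 0},
  {"dx": 0,"dy": -0.001,"dz": -0.002,"yaw": 0,"jaw": 0},
  {"dx": 0,"dy": -0.001,"dz": -0.0025,"yaw": 0,"jaw": 0},
  {"dx": 0,"dy": -0.001,"dz": -0.0025,"yaw": 0,"jaw": 0},
])

```text
clock: 12.95
eef_pos: [488.0, 310.3, 33.9]
tool_rot: [-3.142, 0.0, 3.006]
force: [-0.6, -1.1, -0.4]
width: 50.9
gripper_force: 62.6
```

Emit:
arm_command([
  {"dx": 0,"dy": 0,"dz": -0.0005,"yaw": 0,"jaw": 0.64},
  {"dx": 0,"dy": 0,"dz": -0.0005,"yaw": 0,"jaw": 0.75},
  {"dx": 0,"dy": 0,"dz": 0,"yaw": 0,"jaw": 1},
  {"dx": 0,"dy": 0,"dz": 0,"yaw": 0,"jaw": 1},
  {"dx": 0,"dy": 0,"dz": 0,"yaw": 0,"jaw": 1},
  {"dx": 0,"dy": 0,"dz": 0.015,"yaw": 0,"jaw": 1},
  {"dx": 0,"dy": 0,"dz": 0.04,"yaw": 0,"jaw": 1},
  {"dx": 0,"dy": 0,"dz": 0.08,"yaw": 0,"jaw": 1},
  {"dx": -0.004,"dy": -0.015,"dz": 0.115,"yaw": 0,"jaw": 1},
  {"dx": -0.01,"dy": -0.045,"dz": 0.13,"yaw": 1,"jaw": 1},
  {"dx": -0.02,"dy": -0.085,"dz": 0.13,"yaw": 2,"jaw": 1},
  {"dx": -0.03,"dy": -0.13,"dz": 0.13,"yaw": 3,"jaw": 1},
  {"dx": -0.04,"dy": -0.17,"dz": 0.13,"yaw": 3,"jaw": 1},
  {"dx": -0.05,"dy": -0.21,"dz": 0.13,"yaw": 3,"jaw": 1},
  {"dx": -0.055,"dy": -0.235,"dz": 0.13,"yaw": 3,"jaw": 1},
  {"dx": -0.057,"dy": -0.247,"dz": 0.12,"yaw": 3,"jaw": 1},
  {"dx": -0.057,"dy": -0.247,"dz": 0.09,"yaw": 3,"jaw": 1},
  {"dx": -0.057,"dy": -0.247,"dz": 0.08,"yaw": 3,"jaw": 1},
  {"dx": -0.057,"dy": -0.247,"dz": 0.08,"yaw": 3,"jaw": 1},
])

```text
clock: 14.85
eef_pos: [430.2, 63.4, 113.4]
tool_rot: [-3.141, -0.002, 3.059]
force: [0.5, -1.0, 0.2]
width: 85.3
gripper_force: 0.0
```

Emit:
arm_command([
  {"dx": 0.001,"dy": 0,"dz": -0.025,"yaw": 0,"jaw": 1},
  {"dx": 0.001,"dy": 0,"dz": -0.05,"yaw": 0,"jaw": 1},
  {"dx": 0.001,"dy": 0,"dz": -0.075,"yaw": 0,"jaw": 1},
  {"dx": 0.001,"dy": 0,"dz": -0.09,"yaw": 0,"jaw": 1},
  {"dx": 0.001,"dy": 0,"dz": -0.096,"yaw": 0,"jaw": 1},
  {"dx": 0.001,"dy": 0,"dz": -0.096,"yaw": 0,"jaw": 1},
  {"dx": 0.001,"dy": 0,"dz": -0.096,"yaw": 0,"jaw": 1},
  {"dx": 0.001,"dy": 0,"dz": -0.096,"yaw": 0,"jaw": 0.7},
  {"dx": 0.001,"dy": 0,"dz": -0.096,"yaw": 0,"jaw": 0.5},
  {"dx": 0.001,"dy": 0,"dz": -0.096,"yaw": 0,"jaw": 0.3},
  {"dx": 0.001,"dy": 0,"dz": -0.096,"yaw": 0,"jaw": 0},
  {"dx": 0.001,"dy": 0,"dz": -0.096,"yaw": 0,"jaw": 0},
  {"dx": 0.001,"dy": 0,"dz": -0.096,"yaw": 0,"jaw": 0},
  {"dx": 0.001,"dy": 0,"dz": -0.096,"yaw": 0,"jaw": 0},
  {"dx": 0.001,"dy": 0,"dz": -0.096,"yaw": 0,"jaw": 0},
])

```text
clock: 16.35
eef_pos: [432.8, 63.5, 19.0]
tool_rot: [-3.141, 0.002, 3.06]
force: [-0.9, 0.2, 8.6]
width: 57.4
gripper_force: 62.5
```

```bash
cat > chk.py <<'E'
from h import *
import sys
def chk(name):
    z=np.load(f'pics/{name}.npz');d=z['d'];T=np.array(camera_params('top')['extrinsics'])
    vv,uu=np.mgrid[100:300,100:460]; p=camera_params('top')
    n=cv2.undistortPoints(np.stack([uu.ravel(),vv.ravel()],1).astype(float)[:,None],np.array(p['camera_matrix'],float),np.array([p['k1'],0,0,0,0.]))[:,0]
    D=d[100:300,100:460].ravel(); P=(np.c_[n,np.ones(len(n))]*D[:,None])@T[:3,:3].T+T[:3,3]; P=P[D>0]
    for nm,x,y,zz in [('wcup',571.4,298.9,70),('green',487.7,309.9,75),('blue',433.9,-304.5,70),('red',517.8,-310.6,75),('tamper',602.4,-317.3,95),('yellow',563,-109.2,65),('basket',554,7,28)]:
        m=(np.hypot(P[:,0]-x,P[:,1]-y)<45)&(abs(P[:,2]-zz)<5); q=P[m]
        if len(q)<15: print(nm,'none');continue
        (cx,cy),r=cv2.minEnclosingCircle(q[:,:2].astype(np.float32))
        print(nm,len(q),'off',round(cx-x,1),round(cy-y,1),'r',round(r,1),'z',np.median(q[:,2]).round(1))
if __name__=='__main__':
    snap('top',sys.argv[1]); chk(sys.argv[1])
E
python3 chk.py t2
```

```text
wcup 165 off -1.8 2.9 r 29.7 z 69.3
green 437 off 1.7 0.6 r 27.0 z 74.7
blue none
red none
tamper none
yellow none
basket none
```

White cup and green tin are placed within 3 mm. Blue cup next, to the walnut cork.

Emit:
arm_command([
  {"dx": 0,"dy": 0,"dz": 0.01,"yaw": 0,"jaw": 0},
  {"dx": 0,"dy": 0,"dz": 0.035,"yaw": 0,"jaw": 0},
  {"dx": 0,"dy": 0,"dz": 0.07,"yaw": 0,"jaw": 0},
  {"dx": 0,"dy": 0,"dz": 0.1,"yaw": 0,"jaw": 0},
  {"dx": 0,"dy": -0.01,"dz": 0.12,"yaw": 0,"jaw": 0},
  {"dx": 0,"dy": -0.03,"dz": 0.125,"yaw": 0,"jaw": 0},
  {"dx": 0,"dy": -0.065,"dz": 0.125,"yaw": 0,"jaw": 0},
  {"dx": 0,"dy": -0.1,"dz": 0.125,"yaw": 0,"jaw": 0},
  {"dx": 0,"dy": -0.14,"dz": 0.125,"yaw": 0,"jaw": 0},
  {"dx": 0,"dy": -0.18,"dz": 0.125,"yaw": 0,"jaw": 0},
  {"dx": 0,"dy": -0.22,"dz": 0.125,"yaw": 0,"jaw": 0},
  {"dx": 0.001,"dy": -0.26,"dz": 0.125,"yaw": 0,"jaw": 0},
  {"dx": 0.001,"dy": -0.3,"dz": 0.125,"yaw": 0,"jaw": 0},
  {"dx": 0.001,"dy": -0.335,"dz": 0.12,"yaw": 0,"jaw": 0},
  {"dx": 0.001,"dy": -0.358,"dz": 0.1,"yaw": 0,"jaw": 0},
  {"dx": 0.001,"dy": -0.368,"dz": 0.075,"yaw": 0,"jaw": 0},
  {"dx": 0.001,"dy": -0.368,"dz": 0.05,"yaw": 0,"jaw": 0},
  {"dx": 0.001,"dy": -0.368,"dz": 0.035,"yaw": 0,"jaw": 0},
  {"dx": 0.001,"dy": -0.368,"dz": 0.03,"yaw": 0,"jaw": 0},
  {"dx": 0.001,"dy": -0.368,"dz": 0.03,"yaw": 0,"jaw": 0},
])

```text
clock: 18.4
eef_pos: [432.7, -304.2, 47.6]
tool_rot: [3.141, -0.001, 3.06]
force: [0.4, -0.7, -0.9]
width: 56.9
gripper_force: 64.6
```

Emit:
arm_command([
  {"dx": 0.001,"dy": 0,"dz": -0.006,"yaw": 0,"jaw": 0},
  {"dx": 0.001,"dy": 0,"dz": -0.011,"yaw": 0,"jaw": 0},
  {"dx": 0.001,"dy": 0,"dz": -0.014,"yaw": 0,"jaw": 0},
  {"dx": 0.001,"dy": 0,"dz": -0.016,"yaw": 0,"jaw": 0},
  {"dx": 0.001,"dy": 0,"dz": -0.018,"yaw": 0,"jaw": 0},
  {"dx": 0.001,"dy": 0,"dz": -0.019,"yaw": 0,"jaw": 0},
  {"dx": 0.001,"dy": 0,"dz": -0.019,"yaw": 0,"jaw": 0},
])

```text
clock: 19.1
eef_pos: [434.0, -304.6, 29.1]
tool_rot: [-3.141, -0.0, 3.059]
force: [-0.5, 0.2, 1.4]
width: 57.1
gripper_force: 64.7
```

Release, then go over to the red tin at (428.5, −43.1).

Emit:
arm_command([
  {"dx": 0,"dy": 0,"dz": 0,"yaw": 0,"jaw": 0.7},
  {"dx": 0,"dy": 0,"dz": 0,"yaw": 0,"jaw": 0.8},
  {"dx": 0,"dy": 0,"dz": 0,"yaw": 0,"jaw": 1},
  {"dx": 0,"dy": 0,"dz": 0,"yaw": 0,"jaw": 1},
  {"dx": 0,"dy": 0,"dz": 0,"yaw": 0,"jaw": 1},
  {"dx": 0,"dy": 0,"dz": 0.015,"yaw": 0,"jaw": 1},
  {"dx": 0,"dy": 0,"dz": 0.04,"yaw": 0,"jaw": 1},
  {"dx": 0,"dy": 0,"dz": 0.08,"yaw": 0,"jaw": 1},
  {"dx": -0.001,"dy": 0.015,"dz": 0.115,"yaw": 0,"jaw": 1},
  {"dx": -0.002,"dy": 0.045,"dz": 0.13,"yaw": 0,"jaw": 1},
  {"dx": -0.003,"dy": 0.085,"dz": 0.13,"yaw": 0,"jaw": 1},
  {"dx": -0.004,"dy": 0.13,"dz": 0.13,"yaw": 0,"jaw": 1},
  {"dx": -0.005,"dy": 0.17,"dz": 0.13,"yaw": 0,"jaw": 1},
  {"dx": -0.005,"dy": 0.21,"dz": 0.13,"yaw": 0,"jaw": 1},
  {"dx": -0.005,"dy": 0.24,"dz": 0.13,"yaw": 0,"jaw": 1},
  {"dx": -0.005,"dy": 0.26,"dz": 0.12,"yaw": 0,"jaw": 1},
  {"dx": -0.005,"dy": 0.261,"dz": 0.09,"yaw": 0,"jaw": 1},
  {"dx": -0.005,"dy": 0.261,"dz": 0.08,"yaw": 0,"jaw": 1},
  {"dx": -0.005,"dy": 0.261,"dz": 0.08,"yaw": 0,"jaw": 1},
])

```text
clock: 21.0
eef_pos: [427.9, -43.8, 107.8]
tool_rot: [-3.141, -0.003, 3.059]
force: [-0.5, -0.6, 0.2]
width: 85.2
gripper_force: 0.0
```

Emit:
arm_command([
  {"dx": 0.001,"dy": 0,"dz": -0.025,"yaw": 0,"jaw": 1},
  {"dx": 0.001,"dy": 0,"dz": -0.05,"yaw": 0,"jaw": 1},
  {"dx": 0.001,"dy": 0,"dz": -0.07,"yaw": 0,"jaw": 1},
  {"dx": 0.001,"dy": 0,"dz": -0.08,"yaw": 0,"jaw": 1},
  {"dx": 0.001,"dy": 0,"dz": -0.085,"yaw": 0,"jaw": 1},
  {"dx": 0.001,"dy": 0,"dz": -0.085,"yaw": 0,"jaw": 1},
  {"dx": 0.001,"dy": 0,"dz": -0.085,"yaw": 0,"jaw": 1},
  {"dx": 0.001,"dy": 0,"dz": -0.085,"yaw": 0,"jaw": 0.7},
  {"dx": 0.001,"dy": 0,"dz": -0.085,"yaw": 0,"jaw": 0.5},
  {"dx": 0.001,"dy": 0,"dz": -0.085,"yaw": 0,"jaw": 0.3},
  {"dx": 0.001,"dy": 0,"dz": -0.085,"yaw": 0,"jaw": 0},
  {"dx": 0.001,"dy": 0,"dz": -0.085,"yaw": 0,"jaw": 0},
  {"dx": 0.001,"dy": 0,"dz": -0.085,"yaw": 0,"jaw": 0},
  {"dx": 0.001,"dy": 0,"dz": -0.085,"yaw": 0,"jaw": 0},
  {"dx": 0.001,"dy": 0,"dz": -0.085,"yaw": 0,"jaw": 0},
])

```text
clock: 22.5
eef_pos: [430.4, -43.7, 24.6]
tool_rot: [-3.141, 0.001, 3.059]
force: [-0.8, -0.3, 8.4]
width: 50.5
gripper_force: 61.4
```

```bash
python3 chk.py t3
```

```text
wcup 163 off -1.4 2.8 r 29.5 z 69.4
green 438 off 2.1 0.0 r 26.4 z 74.7
blue none
red none
tamper none
yellow 262 off 2.7 -0.6 r 25.7 z 65.1
basket 236 off 2.3 0.2 r 32.6 z 27.4
```

Emit:
arm_command([
  {"dx": 0,"dy": 0,"dz": 0.01,"yaw": 0,"jaw": 0},
  {"dx": 0,"dy": 0,"dz": 0.035,"yaw": 0,"jaw": 0},
  {"dx": 0,"dy": 0,"dz": 0.07,"yaw": 0,"jaw": 0},
  {"dx": 0,"dy": 0,"dz": 0.1,"yaw": 0,"jaw": 0},
  {"dx": 0.003,"dy": -0.01,"dz": 0.12,"yaw": 0,"jaw": 0},
  {"dx": 0.01,"dy": -0.03,"dz": 0.125,"yaw": 0,"jaw": 0},
  {"dx": 0.02,"dy": -0.06,"dz": 0.125,"yaw": 0,"jaw": 0},
  {"dx": 0.032,"dy": -0.095,"dz": 0.125,"yaw": 0,"jaw": 0},
  {"dx": 0.045,"dy": -0.135,"dz": 0.125,"yaw": 0,"jaw": 0},
  {"dx": 0.058,"dy": -0.175,"dz": 0.125,"yaw": 0,"jaw": 0},
  {"dx": 0.071,"dy": -0.215,"dz": 0.125,"yaw": 0,"jaw": 0},
  {"dx": 0.081,"dy": -0.245,"dz": 0.12,"yaw": 0,"jaw": 0},
  {"dx": 0.088,"dy": -0.262,"dz": 0.11,"yaw": 0,"jaw": 0},
  {"dx": 0.089,"dy": -0.267,"dz": 0.09,"yaw": 0,"jaw": 0},
  {"dx": 0.089,"dy": -0.267,"dz": 0.065,"yaw": 0,"jaw": 0},
  {"dx": 0.089,"dy": -0.267,"dz": 0.045,"yaw": 0,"jaw": 0},
  {"dx": 0.089,"dy": -0.267,"dz": 0.03,"yaw": 0,"jaw": 0},
  {"dx": 0.089,"dy": -0.267,"dz": 0.03,"yaw": 0,"jaw": 0},
  {"dx": 0.089,"dy": -0.267,"dz": 0.03,"yaw": 0,"jaw": 0},
])

```text
clock: 24.45
eef_pos: [519.1, -309.9, 53.8]
tool_rot: [3.141, -0.0, 3.06]
force: [-0.4, 1.0, -0.8]
width: 50.7
gripper_force: 62.6
```

Lower 19 mm (53.8 → 34.8).

Emit:
arm_command([
  {"dx": 0,"dy": 0,"dz": -0.006,"yaw": 0,"jaw": 0},
  {"dx": 0,"dy": 0,"dz": -0.011,"yaw": 0,"jaw": 0},
  {"dx": 0,"dy": 0,"dz": -0.014,"yaw": 0,"jaw": 0},
  {"dx": 0,"dy": 0,"dz": -0.016,"yaw": 0,"jaw": 0},
  {"dx": 0,"dy": 0,"dz": -0.018,"yaw": 0,"jaw": 0},
  {"dx": 0,"dy": 0,"dz": -0.019,"yaw": 0,"jaw": 0},
  {"dx": 0,"dy": 0,"dz": -0.019,"yaw": 0,"jaw": 0},
])

```text
clock: 25.15
eef_pos: [519.1, -310.6, 34.8]
tool_rot: [3.142, 0.0, 3.059]
force: [0.7, 0.2, -1.6]
width: 50.7
gripper_force: 62.8
```

Emit:
arm_command([
  {"dx": 0,"dy": 0,"dz": -0.0006,"yaw": 0,"jaw": 0},
  {"dx": 0,"dy": 0,"dz": -0.0006,"yaw": 0,"jaw": 0.64},
  {"dx": 0,"dy": 0,"dz": -0.0006,"yaw": 0,"jaw": 0.75},
  {"dx": 0,"dy": 0,"dz": 0,"yaw": 0,"jaw": 1},
  {"dx": 0,"dy": 0,"dz": 0,"yaw": 0,"jaw": 1},
  {"dx": 0,"dy": 0,"dz": 0,"yaw": 0,"jaw": 1},
  {"dx": 0,"dy": 0,"dz": 0.015,"yaw": 0,"jaw": 1},
  {"dx": 0,"dy": 0,"dz": 0.04,"yaw": 0,"jaw": 1},
  {"dx": 0,"dy": 0,"dz": 0.08,"yaw": 0,"jaw": 1},
  {"dx": 0.005,"dy": 0.01,"dz": 0.115,"yaw": 0,"jaw": 1},
  {"dx": 0.016,"dy": 0.04,"dz": 0.14,"yaw": 0,"jaw": 1},
  {"dx": 0.031,"dy": 0.08,"dz": 0.14,"yaw": 0,"jaw": 1},
  {"dx": 0.047,"dy": 0.12,"dz": 0.14,"yaw": 0,"jaw": 1},
  {"dx": 0.064,"dy": 0.165,"dz": 0.14,"yaw": 0,"jaw": 1},
  {"dx": 0.082,"dy": 0.21,"dz": 0.14,"yaw": 0,"jaw": 1},
  {"dx": 0.1,"dy": 0.255,"dz": 0.14,"yaw": 0,"jaw": 1},
  {"dx": 0.117,"dy": 0.3,"dz": 0.14,"yaw": 0,"jaw": 1},
  {"dx": 0.131,"dy": 0.335,"dz": 0.14,"yaw": 0,"jaw": 1},
  {"dx": 0.139,"dy": 0.356,"dz": 0.14,"yaw": 0,"jaw": 1},
  {"dx": 0.141,"dy": 0.362,"dz": 0.14,"yaw": 0,"jaw": 1},
])

```text
clock: 27.15
eef_pos: [660.4, 56.1, 176.2]
tool_rot: [3.138, 0.001, 3.064]
force: [0.6, -0.4, -0.3]
width: 85.8
gripper_force: 0.0
```

```bash
python3 chk.py t4; python3 -c "
from cell import *
print(read_state()['eef_pos'])"
```

```text
wcup 160 off -0.8 2.7 r 29.9 z 69.4
green 435 off 2.2 0.6 r 26.8 z 74.7
blue none
red none
tamper none
yellow 337 off 1.8 0.2 r 25.9 z 64.6
basket 231 off 2.1 -0.1 r 32.7 z 27.6
[660.21858899  54.67229339 175.80587188]
```

```bash
python3 - <<'E'
from h import *
im=cv2.imread('pics/t4.png');cv2.imwrite('pics/t4c.png',cv2.resize(im[100:300,220:460],None,fx=3,fy=3,interpolation=cv2.INTER_CUBIC))
d=np.load('pics/t4.npz')['d']
for u,v in[(408,253),(410,217),(411,205),(409,240)]: print(u,v,d[v,u],at_d('top',u,v,d[v,u]))
E
```

```text
408 253 280.4421 [363.35905811 -69.60670095 753.1145724 ]
410 217 275.42422 [384.89492223 -68.55083073 762.58219724]
411 205 273.4909 [391.83600747 -68.35467059 765.95917313]
409 240 278.354 [371.20820105 -69.3025869  756.83147352]
```

View pics/t4c.png

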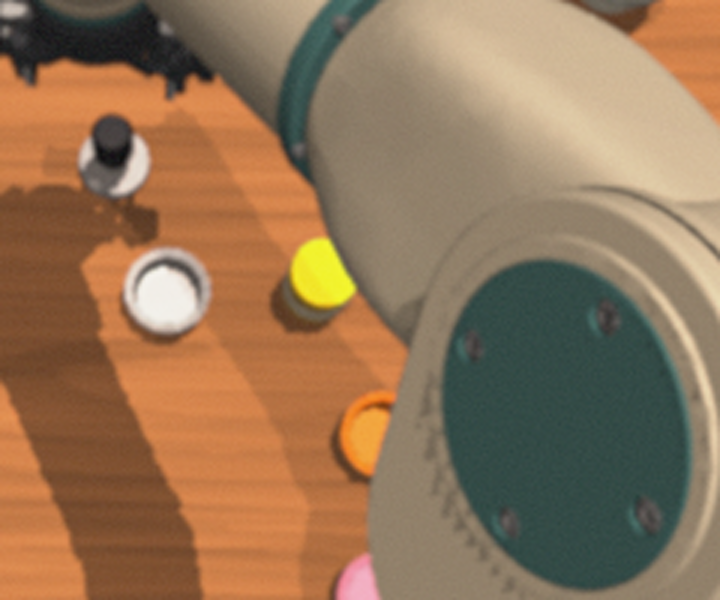

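The arm's elbow hides the walnut tray here; I'll check it once the arm has moved away. The tamper, at crop (113,160), is undisturbed.

Emit:
arm_command([
  {"dx": 0,"dy": 0,"dz": -0.01,"yaw": 0,"jaw": 1},
  {"dx": 0,"dy": 0,"dz": -0.03,"yaw": 0,"jaw": 1},
  {"dx": 0,"dy": 0,"dz": -0.05,"yaw": 0,"jaw": 1},
  {"dx": 0,"dy": 0,"dz": -0.065,"yaw": 0,"jaw": 1},
  {"dx": 0,"dy": 0,"dz": -0.065,"yaw": 0,"jaw": 1},
])

```text
clock: 27.7
eef_pos: [658.0, 48.6, 107.0]
tool_rot: [-3.139, -0.005, 3.057]
force: [-0.2, -0.2, 0.9]
width: 85.6
gripper_force: 0.0
```

Emit:
arm_command([
  {"dx": 0.001,"dy": 0,"dz": -0.015,"yaw": 0,"jaw": 1},
  {"dx": 0.001,"dy": 0,"dz": -0.035,"yaw": 0,"jaw": 1},
  {"dx": 0.001,"dy": 0,"dz": -0.052,"yaw": 0,"jaw": 1},
  {"dx": 0.001,"dy": 0,"dz": -0.062,"yaw": 0,"jaw": 1},
  {"dx": 0.001,"dy": 0,"dz": -0.063,"yaw": 0,"jaw": 1},
  {"dx": 0.001,"dy": 0,"dz": -0.063,"yaw": 0,"jaw": 1},
  {"dx": 0.001,"dy": 0,"dz": -0.063,"yaw": 0,"jaw": 1},
])

```text
clock: 28.4
eef_pos: [661.7, 51.7, 47.7]
tool_rot: [3.141, 0.001, 3.059]
force: [-0.2, 0.7, 1.1]
width: 85.3
gripper_force: 0.0
```

Emit:
arm_command([
  {"dx": 0,"dy": 0,"dz": -0.003,"yaw": 0,"jaw": 0.7},
  {"dx": 0,"dy": 0,"dz": -0.005,"yaw": 0,"jaw": 0.5},
  {"dx": 0,"dy": 0,"dz": -0.005,"yaw": 0,"jaw": 0.4},
  {"dx": 0,"dy": 0,"dz": -0.005,"yaw": 0,"jaw": 0.3},
  {"dx": 0,"dy": 0,"dz": -0.005,"yaw": 0,"jaw": 0},
  {"dx": 0,"dy": 0,"dz": -0.005,"yaw": 0,"jaw": 0},
  {"dx": 0,"dy": 0,"dz": -0.005,"yaw": 0,"jaw": 0},
  {"dx": 0,"dy": 0,"dz": -0.005,"yaw": 0,"jaw": 0},
  {"dx": 0,"dy": 0,"dz": -0.005,"yaw": 0,"jaw": 0},
  {"dx": 0,"dy": 0,"dz": -0.005,"yaw": 0,"jaw": 0},
])

```text
clock: 29.4
eef_pos: [661.1, 51.6, 42.0]
tool_rot: [3.141, 0.0, 3.059]
force: [-0.4, 0.9, 2.9]
width: 30.4
gripper_force: 59.5
```

Emit:
arm_command([
  {"dx": 0,"dy": 0,"dz": 0.01,"yaw": 0,"jaw": 0},
  {"dx": 0,"dy": 0,"dz": 0.035,"yaw": 0,"jaw": 0},
  {"dx": 0,"dy": 0,"dz": 0.065,"yaw": 0,"jaw": 0},
  {"dx": 0,"dy": -0.005,"dz": 0.095,"yaw": 0,"jaw": 0},
  {"dx": -0.002,"dy": -0.02,"dz": 0.11,"yaw": 0,"jaw": 0},
  {"dx": -0.006,"dy": -0.045,"dz": 0.11,"yaw": 0,"jaw": 0},
  {"dx": -0.012,"dy": -0.08,"dz": 0.11,"yaw": 0,"jaw": 0},
  {"dx": -0.018,"dy": -0.115,"dz": 0.11,"yaw": 0,"jaw": 0},
  {"dx": -0.024,"dy": -0.15,"dz": 0.11,"yaw": 0,"jaw": 0},
  {"dx": -0.03,"dy": -0.185,"dz": 0.11,"yaw": 0,"jaw": 0},
  {"dx": -0.036,"dy": -0.22,"dz": 0.11,"yaw": 0,"jaw": 0},
  {"dx": -0.041,"dy": -0.255,"dz": 0.11,"yaw": 0,"jaw": 0},
  {"dx": -0.047,"dy": -0.29,"dz": 0.11,"yaw": 0,"jaw": 0},
  {"dx": -0.052,"dy": -0.325,"dz": 0.11,"yaw": 0,"jaw": 0},
  {"dx": -0.056,"dy": -0.35,"dz": 0.11,"yaw": 0,"jaw": 0},
  {"dx": -0.058,"dy": -0.364,"dz": 0.105,"yaw": 0,"jaw": 0},
  {"dx": -0.058,"dy": -0.369,"dz": 0.09,"yaw": 0,"jaw": 0},
  {"dx": -0.058,"dy": -0.369,"dz": 0.065,"yaw": 0,"jaw": 0},
  {"dx": -0.058,"dy": -0.369,"dz": 0.045,"yaw": 0,"jaw": 0},
  {"dx": -0.058,"dy": -0.369,"dz": 0.045,"yaw": 0,"jaw": 0},
])

```text
clock: 31.4
eef_pos: [600.2, -314.8, 82.2]
tool_rot: [3.138, -0.008, 3.062]
force: [-0.6, 2.1, -4.1]
width: 30.6
gripper_force: 60.0
```

Emit:
arm_command([
  {"dx": 0,"dy": 0,"dz": -0.008,"yaw": 0,"jaw": 0},
  {"dx": 0,"dy": 0,"dz": -0.016,"yaw": 0,"jaw": 0},
  {"dx": 0,"dy": 0,"dz": -0.022,"yaw": 0,"jaw": 0},
  {"dx": 0,"dy": 0,"dz": -0.027,"yaw": 0,"jaw": 0},
  {"dx": 0,"dy": 0,"dz": -0.03,"yaw": 0,"jaw": 0},
  {"dx": 0,"dy": 0,"dz": -0.03,"yaw": 0,"jaw": 0},
  {"dx": 0,"dy": 0,"dz": -0.03,"yaw": 0,"jaw": 0},
])

```text
clock: 32.1
eef_pos: [603.2, -317.7, 57.1]
tool_rot: [-3.142, 0.0, 3.059]
force: [-0.3, 0.4, -3.3]
width: 30.7
gripper_force: 60.1
```

Lower another 5 mm to contact.

Emit:
arm_command([
  {"dx": 0,"dy": 0,"dz": -0.002,"yaw": 0,"jaw": 0},
  {"dx": 0,"dy": 0,"dz": -0.0035,"yaw": 0,"jaw": 0},
  {"dx": 0,"dy": 0,"dz": -0.0045,"yaw": 0,"jaw": 0},
  {"dx": 0,"dy": 0,"dz": -0.005,"yaw": 0,"jaw": 0},
  {"dx": 0,"dy": 0,"dz": -0.005,"yaw": 0,"jaw": 0},
  {"dx": 0,"dy": 0,"dz": -0.005,"yaw": 0,"jaw": 0},
])

```text
clock: 32.7
eef_pos: [603.0, -317.6, 52.1]
tool_rot: [-3.141, 0.0, 3.059]
force: [-0.7, 0.6, -1.2]
width: 30.7
gripper_force: 60.3
```

Emit:
arm_command([
  {"dx": 0,"dy": 0,"dz": -0.0005,"yaw": 0,"jaw": 0.4},
  {"dx": 0,"dy": 0,"dz": 0,"yaw": 0,"jaw": 0.5},
  {"dx": 0,"dy": 0,"dz": 0,"yaw": 0,"jaw": 0.7},
  {"dx": 0,"dy": 0,"dz": 0,"yaw": 0,"jaw": 0.7},
  {"dx": 0,"dy": 0,"dz": 0,"yaw": 0,"jaw": 0.7},
  {"dx": 0,"dy": 0,"dz": 0.015,"yaw": 0,"jaw": 0.7},
  {"dx": 0,"dy": 0,"dz": 0.04,"yaw": 0,"jaw": 0.7},
  {"dx": 0,"dy": 0,"dz": 0.08,"yaw": 0,"jaw": 0.7},
  {"dx": 0,"dy": 0.01,"dz": 0.12,"yaw": 0,"jaw": 0.7},
  {"dx": -0.01,"dy": 0.03,"dz": 0.15,"yaw": 0,"jaw": 0.7},
  {"dx": -0.02,"dy": 0.07,"dz": 0.16,"yaw": 0,"jaw": 0.7},
  {"dx": -0.03,"dy": 0.12,"dz": 0.16,"yaw": 0,"jaw": 0.7},
  {"dx": -0.04,"dy": 0.17,"dz": 0.16,"yaw": 0,"jaw": 0.7},
  {"dx": -0.05,"dy": 0.22,"dz": 0.16,"yaw": 0,"jaw": 0.7},
  {"dx": -0.06,"dy": 0.27,"dz": 0.16,"yaw": 0,"jaw": 0.7},
  {"dx": -0.07,"dy": 0.32,"dz": 0.16,"yaw": 0,"jaw": 0.7},
  {"dx": -0.08,"dy": 0.37,"dz": 0.16,"yaw": 0,"jaw": 0.7},
  {"dx": -0.09,"dy": 0.42,"dz": 0.16,"yaw": 0,"jaw": 0.7},
  {"dx": -0.1,"dy": 0.47,"dz": 0.16,"yaw": 0,"jaw": 0.7},
  {"dx": -0.1,"dy": 0.5,"dz": 0.16,"yaw": 0,"jaw": 0.7},
])

```text
clock: 34.7
eef_pos: [501.5, 186.1, 213.4]
tool_rot: [3.14, 0.001, 3.062]
force: [0.0, 0.1, -0.8]
width: 59.6
gripper_force: 0.0
```

Emit:
arm_command([
  {"dx": -0.01,"dy": 0.03,"dz": 0,"yaw": -3,"jaw": 0.7},
  {"dx": -0.03,"dy": 0.07,"dz": 0,"yaw": -6,"jaw": 0.7},
  {"dx": -0.05,"dy": 0.11,"dz": 0,"yaw": -10,"jaw": 0.7},
  {"dx": -0.07,"dy": 0.15,"dz": 0,"yaw": -14,"jaw": 0.7},
  {"dx": -0.09,"dy": 0.19,"dz": 0,"yaw": -18,"jaw": 0.7},
  {"dx": -0.11,"dy": 0.23,"dz": 0,"yaw": -20,"jaw": 0.7},
  {"dx": -0.13,"dy": 0.27,"dz": 0,"yaw": -20,"jaw": 0.7},
  {"dx": -0.16,"dy": 0.31,"dz": 0,"yaw": -20,"jaw": 0.7},
  {"dx": -0.19,"dy": 0.34,"dz": 0,"yaw": -20,"jaw": 0.7},
  {"dx": -0.21,"dy": 0.37,"dz": 0,"yaw": -20,"jaw": 0.7},
  {"dx": -0.23,"dy": 0.4,"dz": 0,"yaw": -20,"jaw": 0.7},
  {"dx": -0.23,"dy": 0.4,"dz": 0,"yaw": -20,"jaw": 0.7},
  {"dx": -0.23,"dy": 0.4,"dz": 0,"yaw": -20,"jaw": 0.7},
  {"dx": -0.23,"dy": 0.4,"dz": 0,"yaw": -20,"jaw": 0.7},
])

```text
clock: 36.1
eef_pos: [274.1, 581.4, 212.2]
tool_rot: [-3.141, 0.001, 2.709]
force: [0.3, -0.3, 0.3]
width: 59.5
gripper_force: 0.0
```

```bash
python3 chk.py t5; python3 -c "
import cv2
im=cv2.imread('pics/t5.png');cv2.imwrite('pics/t5c.png',cv2.resize(im[110:300,95:455],None,fx=2.2,fy=2.2,interpolation=cv2.INTER_CUBIC))"
```

```text
wcup 164 off -1.4 2.7 r 29.7 z 69.8
green 443 off 2.5 0.7 r 26.6 z 74.6
blue 154 off -0.4 1.3 r 30.3 z 69.1
red 418 off 0.7 1.1 r 26.5 z 74.7
tamper 149 off 0.9 0.6 r 16.6 z 93.8
yellow 411 off 1.5 -0.3 r 26.3 z 64.7
basket 231 off 2.2 0.0 r 32.5 z 27.5
```

View pics/t5c.png

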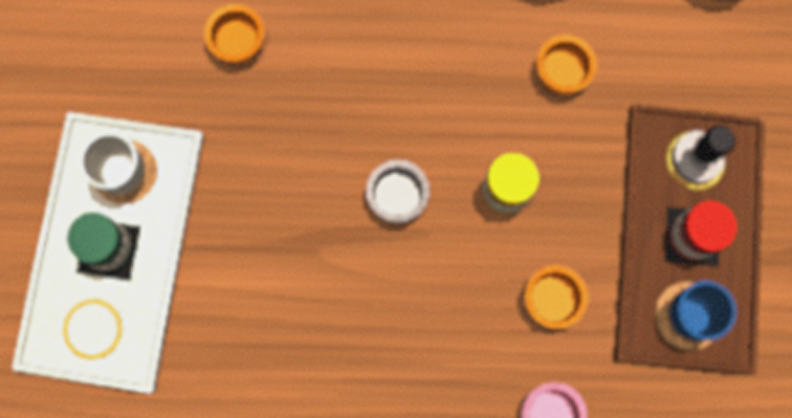

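All five items stand on their marks. The depth-measured centres are within 3 mm of the marks and the top heights match upright standing. The white tray's ring at crop (93,329) is empty, and the basket (398,192) and yellow tin (512,180) have not moved.

```bash
python3 -c "
from cell import *
print(finish_job())"
```

```text
the job is handed in; nothing more can be done
None
```

Both tasting kits are made up and the job is handed in, though `finish_job()` returned no verdict: all five items stand upright within about 3 mm of their marks, and the yellow tin and filter basket stayed in place.

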